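# Set the cheese press rod on the follower and lock it

## Task

Set the cheese press: swing the clamp lever on the crossbar fully open, then lower the rod by its knob until the foot just rests, gently, on the wooden follower (the round inner lid) down inside the white mould. With the foot still touching the follower, swing the lever fully back along the crossbar to lock the rod, and let go; leave the bowl, mug and glass standing where they are.

Things in the scene. Friction and masses are not known exactly. Their poses are not given: they have to be found in the camera images.
- press: cheese press, fixed to the counter: wooden board 170 x 350 x 22 mm, a steel post 125 mm to each side, wooden crossbar 46 x 360 mm (height 138 to 164 mm above the counter) with a dark steel clamp block on it (top 188 mm). Origin: centre of the board's underside; its y axis runs along the crossbar, towards the end the lever lies on, z up
- mould_rim (a point): centre of the rim (104 mm above the counter) of the round white perforated mould on the board, outside 124 mm, inside 116 mm across, 82 mm tall. In it lies a round wooden follower, 108 mm across, on the cheese; its flat top is somewhere between 14 and 54 mm below the rim, different each time and not measured. It does not give
- rod (a joint): the upright steel press rod, 16 mm thick, that slides through the crossbar and clamp block above the mould's centre. Metres lowered: 0 fully up, 0.078 fully down. With the clamp open it moves with about 4 N of friction and stays where it is left; with the clamp locked it is held by friction against about 20 N
- rod_knob (a point): centre of the dark round wooden knob on top of the rod: 36 mm across, 28 mm tall, axis upright, 312 mm above the counter when the rod is fully up
- foot: black rubber foot, a disc 60 mm across, 10 mm thick, under the rod; it yields up to 4 mm against the rod, about 3 N per mm. Its origin lies on the rod's axis, level with the counter when the rod is fully up: use point foot_face for where it is
- foot_face (a point): centre of the underside of the foot, 122 mm above the counter when the rod is fully up; at least 15 mm above the follower at the start (the follower is first met at rod values between 0.032 and 0.072)
- clamp (a joint): the steel clamp lever on the clamp block, turning about an upright axis, rad: 0 fully home and locked, lying along the crossbar; grows counterclockwise seen from above to 1.6, fully open, standing out to the robot's side of the crossbar. Above about 0.7 the rod is free. It turns with about 0.12 N m of friction, rising to about 0.7 N m over the last 0.6 rad before home, where a cam rubs on the rod, and stays where it is left
- lever_grip (a point): middle of the free part of the upright black round handle at the lever's end, 15 mm across, standing from 200 to 241 mm above the counter, 110 mm from the lever's axis
- lever_pivot (a point): point on the lever's upright axis at the top of its hub, 201 mm above the counter, 36 mm beside the rod's axis along the crossbar
- bowl: dark round bowl, 115 mm across, 51 mm high, standing on the counter at the robot's side of the press, on the right; bystander. Origin: centre of its underside
- mug: cream mug, 97 mm high, standing to the right of the press; bystander. Origin: centre of its underside
- glass: clear drinking glass, 81 mm across, 91 mm high, standing at the robot's side of the press, on the left; bystander. Origin: centre of its underside

How it is judged:
On the way, in this order (a step that is already met when the one before it is completed fails the run):
1. the clamp lever is swung open (beyond 1.2 rad) with the foot not yet touching (value of joint clamp above 1.2 rad and contact force between foot and anything else below 0.1 N), for 0.1 s.
2. with the lever still open (beyond 1.0 rad) the rod is lowered until the foot rests on the follower (over 0.5 N) (contact force between foot and anything else above 0.5 N and value of joint clamp above 1 rad and value of joint rod above 0.025 m), for 0.2 s.
At the end, for the whole second after the job is handed in: the foot rests on the follower with more than 0.5 N and is at rest, and the clamp lever is back along the crossbar, within 0.2 rad of fully home (contact force between foot and anything else above 0.5 N and value of joint rod above 0.025 m and value of joint clamp below 0.2 rad and linear speed of foot below 0.005 m/s); the robot touches nothing.
It fails at once if the foot is pressed on the follower with more than 30 N (contact force between foot and anything else above 30 N).
It fails at once if the bowl, mug or glass is shifted by more than 30 mm (distance of any of bowl, mug, glass from where it was at the start of the episode above 0.03 m).
It also fails if it takes over 67 s, if anything falls off the work surface, if the arm or the gripper's body presses on something with over 40 N, if the wrist force passes 120 N, or if a joint passes its speed limit or range.

## Robot

A 7-joint arm with a two-finger parallel gripper is mounted at the origin on a cart in front of the work surface, level with it; the furniture and walls round the work are solid. World frame = base frame: x ahead of the robot, y to its left, z up, the work surface at z = 0. Lengths are in m, angles in rad, forces in N, time in s.
With the tool pointing down it reaches from about 0.425 to 0.875 m from the base axis. Payload 9.9 kg.
Tool frame: the origin (TCP) lies at the very end of the fingers, on their centre line; the grasp point (between the pads) lies 19 mm behind it; x points along the fingers, z is the direction in which the jaws open and shut, and the axes are right-handed (so a half turn about x gives the same grasp; the last joint's range is limited). The gripper opens to 85 mm and grips with 20 to 120 N. Pads are 22 mm wide; open, the fingers measure 114 mm over their backs; the gripper's body (76 mm by 85 mm) begins 54 mm behind the grasp point. The pads swing forward as they close: fully open they stand 13 mm farther back than shut.
Start: joints at [1.149, 0.576, 0.025, 1.437, -0.015, 1.129, -0.057], TCP at [0.224, -0.637, 0.231] pointing down, gripper open.
Joint ranges: [-2.76, 2.76], [-0.34, 2.15], [-1.52, 1.57], [0.19, 2.46], [-1.09, 4.23], [0.17, 1.99], [-2.82, 2.82]. Speed limits (rad/s): [2.22, 2.22, 3.01, 3.01, 3.14, 3.14, 3.14].

## Interface

Orientations are given as a rotation vector (axis times angle).
In Python, from station import status, optics, order gives the robot as it stands. The module is installed in compiled form; this text tells all that it offers.
- The arm moves only by the tool servo_tool, never from a script. Its argument "motion" is a list of rows, each a list of 3 entries, a list of its own where there are three numbers: the opening in per cent of the stroke, from 0 (shut) to 100 (fully open), then the shift along the tool's x, y, z each as a share of 0.2 m, from -1 to 1, then the turn about the tool's x as a share of pi rad, from -1 to 1. A call has 1 to 12 rows; each row is the pose to reach, as a shift and turn from the pose commanded when the call began, along the tool's axes at that moment, turning the shorter way round; what a row does not reach only later rows make up. A row lasts 1/12 s, in which the tool goes at most 41.7 mm and 7.16 degrees, less where a joint would pass 70% of its speed; a pose out of reach is approached as far as the arm can. A call with a number of a shift or a turn outside -1 to 1 is refused whole. A call with a gripper value outside its range is refused whole. The fingers move at their own pace and stop on an object; "grip_force" is the grip in N (left out, the last holds). Time passes only in rows, so rows that repeat a pose let the fingers close. It gives the time, the measured TCP pose, the force and the opening at its end, in the units of the state.
- status.sense(): the state, without advancing time (a new reading comes with each control period).
- optics.capture(name): name is "scene" or "side" or "wrist"; returns a dict with "pixels" (400x640x3 uint8, red, green, blue), "vertical_fov" (degrees; the focal length in pixels is half the picture's height over the tangent of half this angle, whatever the lens; pixels are square), "cx", "cy" (the principal point, pixels), "world_from_camera" (4x4, takes a point from camera to world coordinates); the wrist camera has in their place "T_tool_cam" (4x4, takes a point from camera to tool coordinates, whose origin is the TCP and whose axes are the tool frame's). Camera axes: x right, y up, looking along -z (the intrinsics and any distortion apply to the point x, -y, -z); pixel columns grow to the right and rows downward; lengths in m; the calibration is good to about 2 mm. A picture is of the moment at which its call begins: read the wrist's pose just before it. There is no depth.
- order.job_done(): hands the job in, once; it reports no verdict.
The state is a dict: "time_s": time; "joint_positions": joint angles; "joint_vel": joint speeds; "tau": joint torques, N m; "tcp_pos": TCP position; "ee_rot": TCP orientation; "ft_force": force on the tool from outside, world axes, zero at the start; "wrist_torque": the same for the moment, N m; "gripper_width": opening from 0.0 (shut) to 1.0 (fully open).
Only numpy, scipy, OpenCV 4.12 (cv2) and the standard library are available. Lean on these libraries where they do the work, as an engineer would, in place of code of your own. Each camera call takes 0.05 s, during which the arm holds its last target.

## Working session

There is one attempt and no reset: what is moved stays moved. The work goes in short steps, Python scripts to look and compute and a tool call to move; the robot and the scene stay as the last step left them, time stands still between calls to the robot, and variables do not carry over. Pictures are saved under pics/ and viewed, and the job is handed in when it is done.

Besides the shell and the picture viewer there is one more tool, called as name(argument=value, ...) on one line, values as JSON. servo_tool: Moves the arm, as the interface text tells. Its arguments: {"type":"object","properties":{"motion":{"type":"array","items":{"type":"array"}},"grip_force":{"type":"number"}},"required":["motion"]}

```bash
mkdir -p pics
cat > h.py <<'E'
import numpy as np, cv2
from scipy.spatial.transform import Rotation as R
from station import status, optics, order
def cap(n,f):
    s=status.sense(); d=optics.capture(n)
    cv2.imwrite(f'pics/{f}.png',d['pixels'][:,:,::-1])
    if 'T_tool_cam' in d:
        T=np.eye(4);T[:3,:3]=R.from_rotvec(s['ee_rot']).as_matrix();T[:3,3]=s['tcp_pos'];d['W']=T@d['T_tool_cam']
    else: d['W']=np.array(d['world_from_camera'])
    d['f']=200/np.tan(np.radians(d['vertical_fov'])/2)
    np.savez(f'pics/{f}.npz',W=d['W'],f=d['f'],cx=d['cx'],cy=d['cy'])
    return d
def ray(f,u,v):
    d=np.load(f'pics/{f}.npz');r=np.array([(u-d['cx'])/d['f'],-(v-d['cy'])/d['f'],-1])
    return d['W'][:3,3],d['W'][:3,:3]@r
def atz(f,u,v,z):
    o,r=ray(f,u,v);return o+r*(z-o[2])/r[2]
def proj(f,p):
    d=np.load(f'pics/{f}.npz');q=d['W'][:3,:3].T@(np.array(p)-d['W'][:3,3])
    return d['cx']+d['f']*q[0]/-q[2],d['cy']+d['f']*q[1]/q[2]
def tri(l):
    A=np.zeros((3,3));b=np.zeros(3)
    for a in l:
        o,r=ray(*a);r=r/np.linalg.norm(r);P=np.eye(3)-np.outer(r,r);A+=P;b+=P@o
    return np.linalg.solve(A,b)
E
python3 - <<'E'
from h import *
for n in ['scene','side','wrist']:
    d=cap(n,n+'0');print(n,d.keys(),d['f'],d['cx'],d['cy'],d['W'].round(3).tolist())
print(status.sense())
E
```

```text
scene dict_keys(['pixels', 'vertical_fov', 'cx', 'cy', 'world_from_camera', 'W', 'f']) 448.7319610165846 322.26251997212296 207.2133702586838 [[-0.584, 0.565, -0.583, -0.171], [-0.812, -0.415, 0.411, 0.461], [-0.009, 0.713, 0.701, 1.052], [0.0, 0.0, 0.0, 1.0]]
side dict_keys(['pixels', 'vertical_fov', 'cx', 'cy', 'world_from_camera', 'W', 'f']) 440.39035495858315 322.75014937151946 202.07732326610338 [[-0.076, 0.53, -0.845, -0.514], [-0.997, -0.058, 0.053, 0.045], [-0.021, 0.846, 0.533, 0.843], [0.0, 0.0, 0.0, 1.0]]
wrist dict_keys(['pixels', 'vertical_fov', 'cx', 'cy', 'T_tool_cam', 'W', 'f']) 275.490877389442 324.6658515528218 198.60450718609624 [[0.332, 0.893, 0.305, 0.303], [-0.943, 0.314, 0.106, -0.609], [-0.001, -0.323, 0.946, 0.373], [0.0, 0.0, 0.0, 1.0]]
{'time_s': 0.15, 'joint_positions': array([ 1.14918268,  0.57637053,  0.02490038,  1.43766563, -0.01499971,
        1.12899414, -0.05653658]), 'joint_vel': array([ 0.00017278, -0.00138716,  0.00011379, -0.00183269,  0.00013985,
       -0.00029236,  0.0012209 ]), 'tau': array([ 1.19802891e-03, -7.66272426e+01,  2.25208551e+00, -2.86184067e+01,
        1.55389222e-02,  9.80391924e-03,  4.90052560e-05]), 'tcp_pos': array([ 0.22359032, -0.6365567 ,  0.23063808]), 'ee_rot': array([ 0.95757088,  1.35136845, -0.95649512]), 'ft_force': array([-0.6707226 ,  0.01600072, -0.82598026]), 'wrist_torque': array([-0.03720905, -0.02537943,  0.00014104]), 'gripper_width': 1.0006410960812824}
```

View pics/scene0.png

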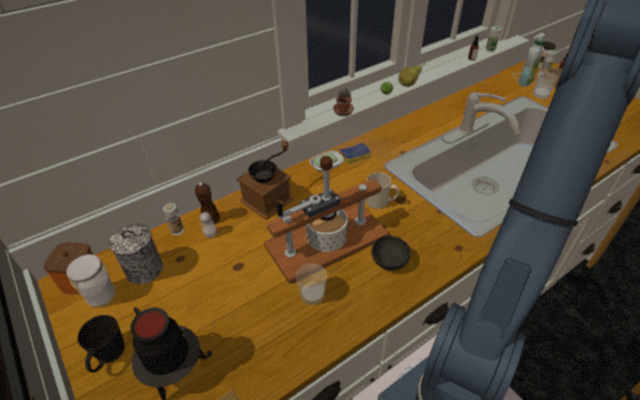

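View pics/side0.png

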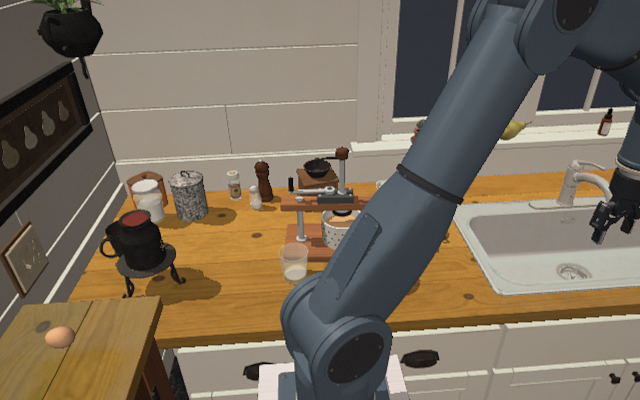

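View pics/wrist0.png

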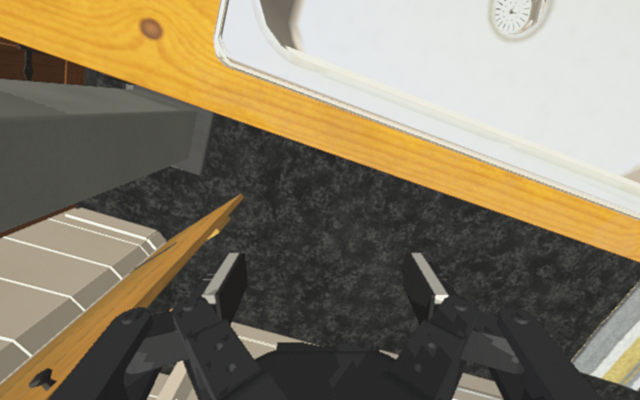

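The scene view shows the press at about (325,220), the knob at (326,162) and the handle at (280,208). I'll zoom in on both views.

Run:
```python
import cv2
a=cv2.imread('pics/scene0.png')[140:310,250:420];cv2.imwrite('pics/sz.png',cv2.resize(a,None,fx=3.5,fy=3.5,interpolation=2))
a=cv2.imread('pics/side0.png')[140:290,270:420];cv2.imwrite('pics/sdz.png',cv2.resize(a,None,fx=4,fy=4,interpolation=2))
```

```text
(no output)
```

View pics/sz.png

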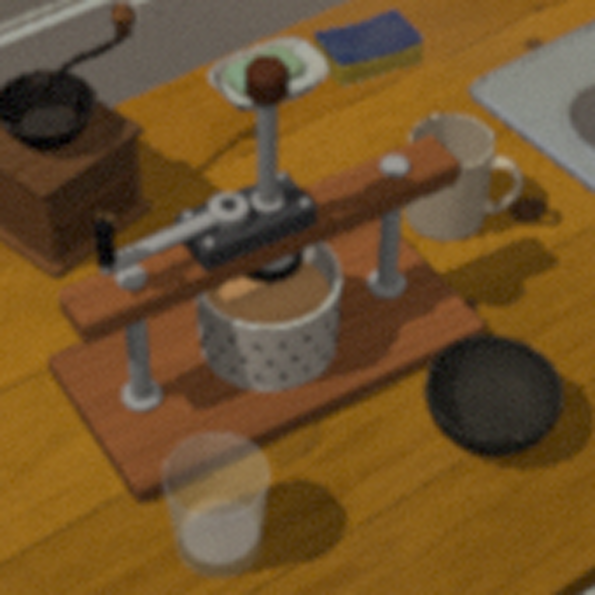

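View pics/sdz.png

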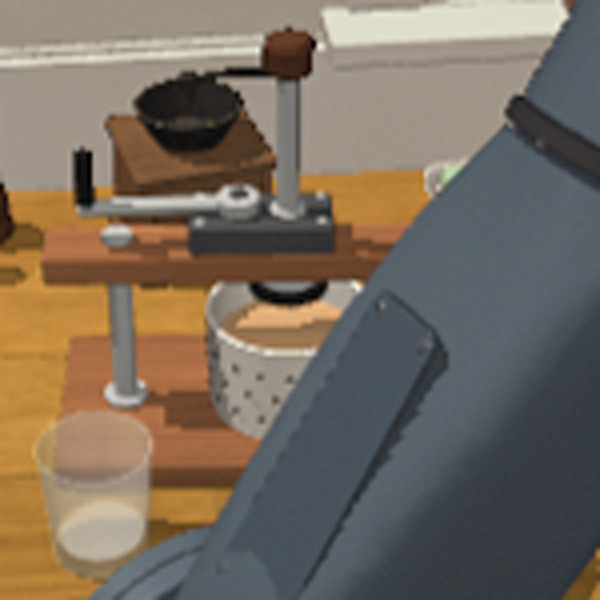

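Run:
```python
from h import *
P={'knob':((326.3,162.9),(342.2,153.5),.312),'grip':((280,208.7),(290.8,184),.2205),'pivot':((315.7,199),(330,187.5),.2),'glassbase':((314,298.5),None,0),'glassrim':((312,271.5),None,.091),'bowlrim':((391.5,251.5),None,.051),'mugrim':((379.5,180),None,.097),'postL':((287.5,219.5),(299.3,199),.166),'postR':((362.5,187.5),None,.166)}
for k,(a,b,z) in P.items():
    print(k,atz('scene0',*a,z).round(4),atz('side0',*b,z).round(4) if b else '',tri([('scene0',*a),('side0',*b)]).round(4) if b else '')
```

```text
knob [ 0.5718 -0.0782  0.312 ] [ 0.5717 -0.0792  0.312 ] [ 0.5732 -0.0792  0.311 ]
grip [0.5814 0.0663 0.2205] [0.5798 0.0668 0.2205] [0.5813 0.0665 0.2201]
pivot [ 0.574  -0.0432  0.2   ] [ 0.5826 -0.0453  0.2   ] [ 0.5727 -0.0431  0.2039]
glassbase [0.4239 0.0729 0.    ]  
glassrim [0.4453 0.062  0.091 ]  
bowlrim [ 0.3947 -0.181   0.051 ]  
mugrim [ 0.6151 -0.3215  0.097 ]  
postL [0.5827 0.0461 0.166 ] [0.5842 0.0452 0.166 ] [0.5832 0.0456 0.1661]
postR [ 0.5625 -0.2027  0.166 ]
```

```bash
cat >> h.py <<'E'
def plan(p,yaw=None):
    """shift shares for world target p, and turn share so tool z (jaws) horizontal angle=yaw"""
    s=status.sense();M=R.from_rotvec(s['ee_rot']).as_matrix()
    sh=M.T@(np.array(p)-s['tcp_pos'])/.2
    o='shift '+str(sh.round(3).tolist())
    if yaw is not None:
        a=np.arctan2(M[1,2],M[0,2]); d=(a-yaw+np.pi/2)%np.pi-np.pi/2  # tool x down => + turn lowers yaw
        o+=f' turn {d/np.pi:.3f}'
    print(o)
E
python3 - <<'E'
from h import *
s=status.sense();M=R.from_rotvec(s['ee_rot']).as_matrix();print(M.round(3))
print(optics.capture('wrist')['T_tool_cam'].round(3))
print('mill',tri([('scene0',262,171),('side0',317.5,164)]), tri([('scene0',284.5,145),('side0',342,153)]))
plan([.58,.066,.40],0.07)
E
```

```text
[[-0.     0.943  0.331]
 [ 0.001  0.331 -0.943]
 [-1.    -0.    -0.001]]
[[-0.     0.323 -0.946 -0.142]
 [ 0.     0.946  0.323  0.084]
 [ 1.    -0.    -0.     0.   ]
 [ 0.     0.     0.     1.   ]]
mill [ 0.83618221 -0.02047887  0.14246343] [ 0.85105198 -0.11329256  0.18157357]
shift [-0.844, 2.846, -2.725] turn -0.415
```

servo_tool(motion=[[100,[-0.85,0.1,-0.1],0],[100,[-0.85,0.2,-0.2],0],[100,[-0.85,0.3,-0.3],0],[100,[-0.85,0.45,-0.45],0],[100,[-0.85,0.6,-0.6],0],[100,[-0.85,0.75,-0.75],-0.04],[100,[-0.85,0.85,-0.85],-0.08],[100,[-0.85,0.95,-0.91],-0.12],[100,[-0.85,0.95,-0.91],-0.15]])

```text
time_s: 0.95
tcp_pos: [0.3455, -0.3974, 0.4024]
ee_rot: [0.587, 1.488, -0.585]
ft_force: [0.8, -0.3, 0.4]
gripper_width: 1.001
```

Run:
```python
from h import *
s=status.sense();print(s['time_s'],s['tcp_pos'],s['ft_force']);plan([.58,.066,.40],0.07)
```

```text
0.95 [ 0.34551149 -0.39738109  0.40244087] [ 0.79852566 -0.26364879  0.3833081 ]
shift [0.016, 2.494, -0.721] turn -0.261
```

servo_tool(motion=[[100,[0,1,-0.29],-0.03],[100,[0,1,-0.29],-0.06],[100,[0,1,-0.29],-0.09],[100,[0,1,-0.29],-0.12],[100,[0,1,-0.29],-0.15],[100,[0,1,-0.29],-0.18],[100,[0,1,-0.29],-0.2]])

```text
time_s: 1.53
tcp_pos: [0.4399, -0.2145, 0.4015]
ee_rot: [0.097, 1.568, -0.096]
ft_force: [-1.0, -0.4, -0.4]
gripper_width: 0.997
```

Run:
```python
from h import *
s=status.sense();print(s['time_s'],s['tcp_pos'],s['ft_force']);plan([.58,.066,.40],0.07)
```

```text
1.5333 [ 0.43989536 -0.21450005  0.40145291] [-1.04525076 -0.39855558 -0.42570432]
shift [0.008, 1.478, 0.524] turn -0.061
```

servo_tool(motion=[[100,[0,0.9,0.2],-0.02],[100,[0,0.9,0.2],-0.04],[100,[0,0.9,0.2],-0.06],[100,[0,0.9,0.2],-0.06],[100,[0,0.9,0.2],-0.06]])

```text
time_s: 1.95
tcp_pos: [0.5031, -0.0384, 0.4015]
ee_rot: [-0.046, 1.569, 0.05]
ft_force: [-0.6, -0.4, 0.6]
gripper_width: 0.996
```

Run:
```python
from h import *
s=status.sense();print(s['time_s'],s['tcp_pos'],s['ft_force']);plan([.58,.066,.40],0.07)
d=cap('wrist','w1')
```

```text
1.95 [ 0.50314579 -0.03840634  0.40149268] [-0.60408077 -0.40010369  0.63096777]
shift [0.009, 0.497, 0.416] turn -0.003
```

View pics/w1.png

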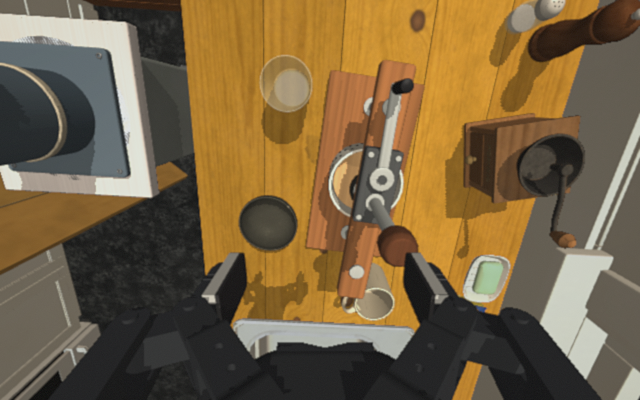

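The wrist view shows the handle's top at (404,86), the hub at (381,180) and the knob at (398,245). I'll check these against the first estimates.

Run:
```python
from h import *
print(atz('w1',404,86,.241),atz('w1',381,180,.201))
for p in [(.581,.0665,.241),(.573,-.043,.201),(.572,-.079,.326)]: print(proj('w1',p))
plan([.581,.0665,.35],.065); plan([.581,.0665,.208],.065)
```

```text
[0.57846832 0.06760811 0.241     ] [ 0.5766802  -0.04226357  0.201     ]
(np.float64(406.2927326298104), np.float64(87.33164694984399))
(np.float64(378.0818103279591), np.float64(180.3831774050309))
(np.float64(397.58133065285426), np.float64(254.96714434954208))
shift [0.259, 0.49, 0.419] turn -0.000
shift [0.969, 0.488, 0.418] turn -0.000
```

servo_tool(motion=[[70,[0.1,0.49,0.41],0],[70,[0.2,0.49,0.41],0],[70,[0.2,0.49,0.41],0],[70,[0.26,0.49,0.41],0],[70,[0.4,0.49,0.41],0],[70,[0.55,0.49,0.41],0],[70,[0.7,0.49,0.41],0],[70,[0.85,0.49,0.41],0],[70,[0.95,0.49,0.41],0],[70,[0.95,0.49,0.41],0]])

```text
time_s: 2.83
tcp_pos: [0.5764, 0.0567, 0.2071]
ee_rot: [-0.044, 1.578, 0.042]
ft_force: [-1.3, -0.3, 0.1]
gripper_width: 0.703
```

Run:
```python
from h import *
s=status.sense();print(s['time_s'],s['tcp_pos'],s['ft_force'],s['gripper_width']);plan([.580,.067,.208],.065)
d=cap('wrist','w2')
```

```text
2.8333 [0.57642651 0.05671334 0.20706246] [-1.28719411 -0.27124525  0.09348006] 0.7033654496740072
shift [-0.005, 0.05, 0.021] turn -0.003
```

View pics/w2.png

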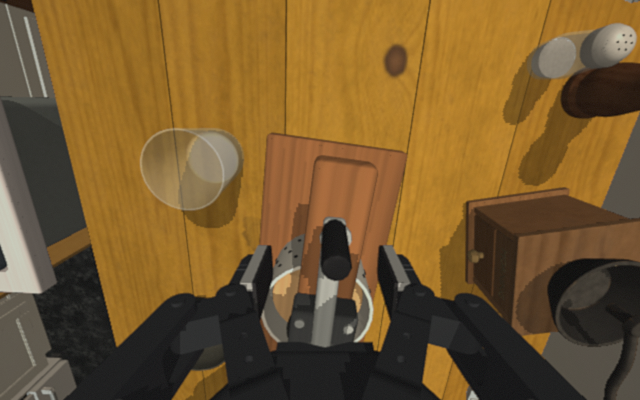

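servo_tool(motion=[[70,[0,0,0],0],[70,[0,0,0],0],[70,[0,0,0],0]])

```text
time_s: 3.13
tcp_pos: [0.5797, 0.0582, 0.213]
ee_rot: [-0.043, 1.568, 0.043]
ft_force: [0.6, 0.3, -0.3]
gripper_width: 0.698
```

Run:
```python
from h import *
s=status.sense();print(s['time_s'],s['tcp_pos'],s['ft_force'],s['gripper_width']);plan([.580,.067,.208],.065)
d=cap('wrist','w3')
for z in(.241,.205):print(proj('w3',(.580,.067,z)))
a=cv2.imread('pics/w3.png')[180:330,220:440];cv2.imwrite('pics/w3z.png',cv2.resize(a,None,fx=3.5,fy=3.5))
```

```text
3.1333 [0.57967564 0.05817844 0.21301099] [ 0.59745517  0.33337689 -0.26162696] 0.6984654681214815
shift [0.025, 0.044, 0.004] turn -0.003
(np.float64(324.80398264168394), np.float64(267.59170194372683))
(np.float64(324.67594856437086), np.float64(234.20113394701343))
```

View pics/w3z.png

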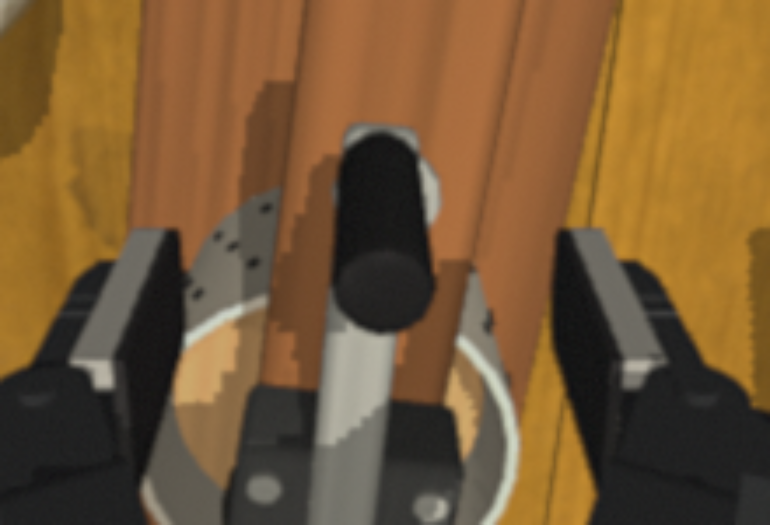

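servo_tool(motion=[[70,[0.02,0.045,0.012],0],[70,[0.02,0.045,0.012],0],[0,[0.02,0.045,0.012],0],[0,[0.02,0.045,0.012],0],[0,[0.02,0.045,0.012],0],[0,[0.02,0.045,0.012],0],[0,[0.02,0.045,0.012],0],[0,[0.02,0.045,0.012],0]], grip_force=25)

```text
time_s: 3.85
tcp_pos: [0.5808, 0.067, 0.2074]
ee_rot: [-0.043, 1.57, 0.043]
ft_force: [0.0, 0.2, 0.3]
gripper_width: 0.166
```

```bash
cat >> h.py <<'E'
def arc(c,p0,dths,hub_r=None):
    """rows: rotate around c from measured tcp; th list (rad CCW)"""
    s=status.sense();M=R.from_rotvec(s['ee_rot']).as_matrix();p=s['tcp_pos']
    for t in dths:
        v=R.from_rotvec([0,0,t]).apply(np.append(p[:2]-c[:2],0))
        sh=M.T@(np.append(c[:2],p[2])+v-p)/.2
        print(np.round(t,3),'[0, %s, %.3f],'%([float(x) for x in sh.round(3)+0],-t/np.pi))
E
python3 - <<'E'
from h import *
s=status.sense();print(s['time_s'],s['tcp_pos'],s['ft_force'],s['gripper_width'])
c=np.array([.575,-.043]);v=s['tcp_pos'][:2]-c;print(np.hypot(*v))
arc(c,None,np.linspace(0,.9,11)[1:])
E
```

```text
3.85 [0.58080653 0.06704501 0.20738183] [0.03107055 0.20247427 0.27205694] 0.1663615307278209
0.11019809119407939
0.09 [0, [0.0, 0.003, -0.049], -0.029],
0.18 [0, [0.0, 0.002, -0.099], -0.057],
0.27 [0, [0.0, -0.004, -0.148], -0.086],
0.36 [0, [0.0, -0.014, -0.197], -0.115],
0.45 [0, [0.0, -0.029, -0.244], -0.143],
0.54 [0, [0.0, -0.048, -0.29], -0.172],
0.63 [0, [0.0, -0.07, -0.334], -0.201],
0.72 [0, [0.0, -0.097, -0.376], -0.229],
0.81 [0, [0.0, -0.127, -0.415], -0.258],
0.9 [0, [0.0, -0.161, -0.452], -0.286],
```

The opening is 14 mm on a 15 mm handle, so it is held. Next I swing it open.

servo_tool(motion=[[0,[0,0.001,-0.049],-0.029],[0,[0,0,-0.099],-0.057],[0,[0,-0.005,-0.148],-0.086],[0,[0,-0.015,-0.197],-0.115],[0,[0,-0.029,-0.244],-0.143],[0,[0,-0.048,-0.29],-0.172],[0,[0,-0.07,-0.334],-0.201],[0,[0,-0.097,-0.376],-0.229],[0,[0,-0.127,-0.415],-0.258],[0,[0,-0.161,-0.452],-0.286],[0,[0,-0.161,-0.452],-0.286],[0,[0,-0.161,-0.452],-0.286]])

```text
time_s: 4.85
tcp_pos: [0.4933, 0.0276, 0.2074]
ee_rot: [-0.744, 1.439, 0.74]
ft_force: [6.6, -5.1, -4.6]
gripper_width: 0.168
```

Run:
```python
from h import *
s=status.sense();print(s['time_s'],s['tcp_pos'],s['ft_force'],s['wrist_torque'],s['gripper_width'])
c=np.array([.575,-.043]);v=s['tcp_pos'][:2]-c;print(np.hypot(*v), np.arctan2(v[1],v[0])-1.506)
arc(c,None,np.linspace(0,.7,9)[1:])
```

```text
4.85 [0.49327965 0.02763272 0.20739725] [ 6.60323233 -5.08258571 -4.58072979] [-1.16606392 -1.23408982  0.01219883] 0.16802944969321681
0.10801480289283451 0.9228423044634602
0.088 [0, [0.0, 0.002, -0.047], -0.028],
0.175 [0, [0.0, 0.001, -0.094], -0.056],
0.262 [0, [0.0, -0.005, -0.141], -0.084],
0.35 [0, [0.0, -0.015, -0.187], -0.111],
0.438 [0, [0.0, -0.029, -0.233], -0.139],
0.525 [0, [0.0, -0.047, -0.276], -0.167],
0.612 [0, [0.0, -0.069, -0.318], -0.195],
0.7 [0, [0.0, -0.094, -0.358], -0.223],
```

servo_tool(motion=[[0,[0,-0.005,-0.047],-0.028],[0,[0,-0.008,-0.094],-0.056],[0,[0,-0.014,-0.141],-0.084],[0,[0,-0.024,-0.187],-0.111],[0,[0,-0.037,-0.233],-0.139],[0,[0,-0.055,-0.276],-0.167],[0,[0,-0.075,-0.314],-0.193],[0,[0,-0.075,-0.314],-0.193],[0,[0,-0.075,-0.314],-0.193]])

```text
time_s: 5.6
tcp_pos: [0.4693, -0.0311, 0.2074]
ee_rot: [-1.201, 1.213, 1.198]
ft_force: [7.2, -1.3, -4.1]
gripper_width: 0.168
```

Run:
```python
from h import *
s=status.sense();print(s['time_s'],s['tcp_pos'],s['ft_force'],s['wrist_torque'],s['gripper_width'])
c=np.array([.575,-.043]);v=s['tcp_pos'][:2]-c;print(np.hypot(*v), np.arctan2(v[1],v[0])-1.506)
```

```text
5.6 [ 0.46927569 -0.03109304  0.20742744] [ 7.1645665  -1.25063793 -4.05787219] [-0.46181046 -1.13962296 -0.04606216] 0.16752597283530424
0.10639269648690522 1.5234425135716723
```

servo_tool(motion=[[0,[0,-0.008,-0.028],-0.012],[0,[0,-0.008,-0.028],-0.012],[60,[0,-0.008,-0.028],-0.012],[60,[0,-0.008,-0.028],-0.012],[60,[0,-0.008,-0.028],-0.012],[60,[0,-0.008,-0.028],-0.012],[60,[-0.2,-0.008,-0.028],-0.012],[60,[-0.4,-0.008,-0.028],-0.012],[60,[-0.6,-0.008,-0.028],-0.012],[60,[-0.8,-0.008,-0.028],-0.012],[60,[-0.8,-0.008,-0.028],-0.012],[60,[-0.8,-0.008,-0.028],-0.012]])

```text
time_s: 6.6
tcp_pos: [0.4706, -0.0353, 0.3693]
ee_rot: [-1.231, 1.194, 1.225]
ft_force: [-0.3, 0.0, 0.2]
gripper_width: 0.603
```

Run:
```python
from h import *
s=status.sense();print(s['time_s'],s['tcp_pos'],s['ft_force'],s['wrist_torque'],s['gripper_width'])
cap('wrist','w4');cap('scene','s4')
plan([.572,-.079,.36],0)
a=cv2.imread('pics/s4.png')[140:310,250:420];cv2.imwrite('pics/s4z.png',cv2.resize(a,None,fx=3.5,fy=3.5,interpolation=2))
```

```text
6.6 [ 0.47059445 -0.03526571  0.36928427] [-0.30487448  0.03381256  0.15671478] [-0.00332328 -0.02481859  0.01496203] 0.6027326609031413
shift [0.033, -0.508, -0.229] turn -0.492
```

View pics/s4z.png

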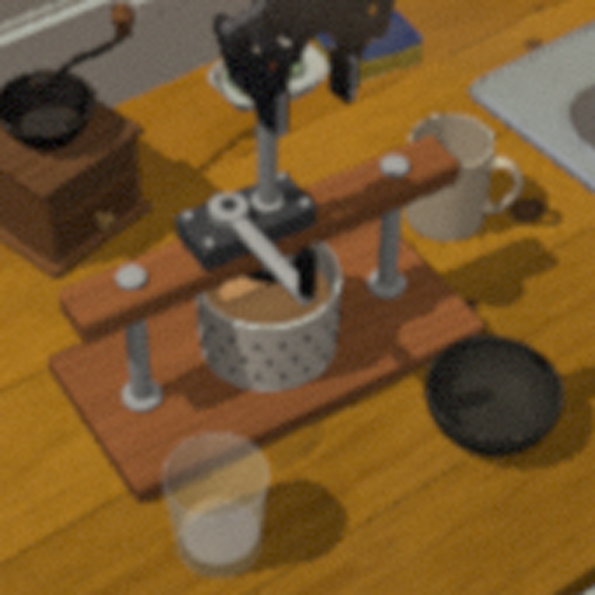

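View pics/w4.png

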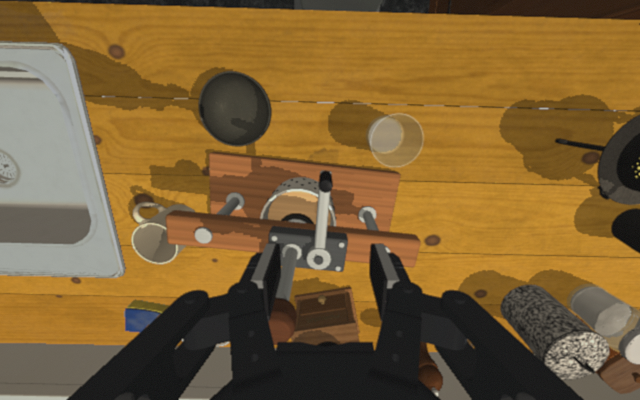

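The lever stands open toward the robot. I'll shut the fingers and go over the knob.

servo_tool(motion=[[0,[0,-0.1,-0.05],0],[0,[0,-0.3,-0.14],0],[0,[0,-0.508,-0.229],0],[0,[0,-0.508,-0.229],0],[0,[0,-0.508,-0.229],0],[0,[0,-0.508,-0.229],0],[0,[0,-0.508,-0.229],0]])

```text
time_s: 7.28
tcp_pos: [0.5715, -0.0777, 0.3667]
ee_rot: [-1.229, 1.197, 1.231]
ft_force: [-1.5, 1.1, -0.3]
gripper_width: 0.002
```

Run:
```python
from h import *
s=status.sense();print(s['time_s'],s['tcp_pos'],s['ft_force'],s['wrist_torque'],s['gripper_width'])
cap('wrist','w5')
plan([.572,-.079,.33])
```

```text
7.2833 [ 0.57145913 -0.07769721  0.36665188] [-1.45513694  1.07530844 -0.30126111] [-0.0070322  -0.0120381  -0.00329503] 0.0017600660086301073
shift [0.186, -0.003, -0.006]
```

View pics/w5.png

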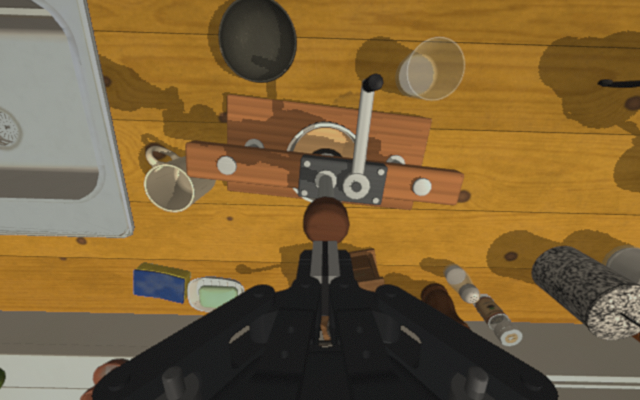

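servo_tool(motion=[[0,[0.07,-0.003,-0.005],0],[0,[0.13,-0.003,-0.005],0],[0,[0.18,-0.003,-0.005],0],[0,[0.22,-0.003,-0.005],0],[0,[0.25,-0.003,-0.005],0],[0,[0.28,-0.003,-0.005],0],[0,[0.31,-0.003,-0.005],0],[0,[0.33,-0.003,-0.005],0],[0,[0.33,-0.003,-0.005],0]])

```text
time_s: 8.08
tcp_pos: [0.5729, -0.0796, 0.3005]
ee_rot: [-1.229, 1.197, 1.23]
ft_force: [0.2, -0.2, -0.9]
gripper_width: -0.001
```

Run:
```python
from h import *
s=status.sense();print(s['time_s'],s['tcp_pos'],s['ft_force'],s['wrist_torque'],s['gripper_width'])
for n in('scene','side','wrist'):cap(n,n+'6')
a=cv2.imread('pics/scene6.png')[140:310,250:420];cv2.imwrite('pics/s6z.png',cv2.resize(a,None,fx=3.5,fy=3.5,interpolation=2))
```

```text
8.0833 [ 0.57290371 -0.07955529  0.30052028] [ 0.21321618 -0.2251436  -0.88691624] [ 0.01046559  0.0201811  -0.01165365] -0.0005504722304641821
```

View pics/s6z.png

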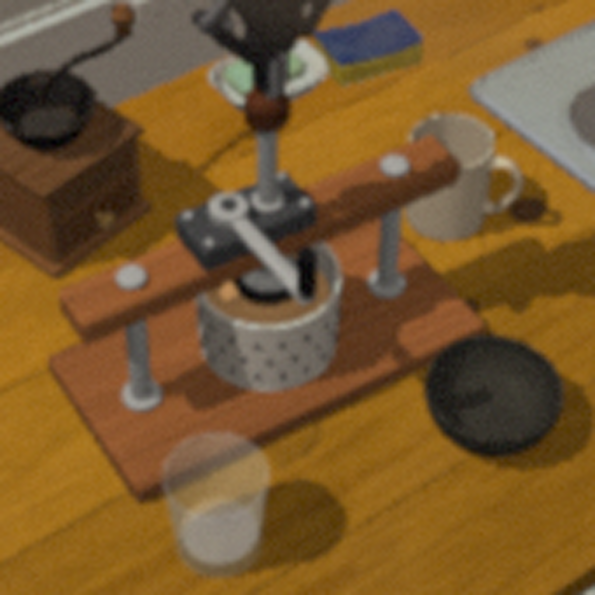

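View pics/wrist6.png

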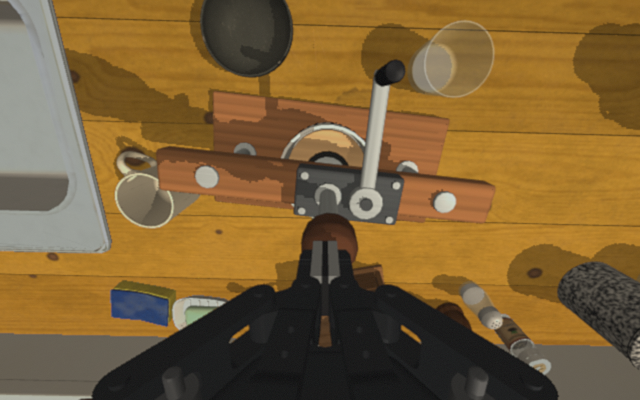

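servo_tool(motion=[[0,[0.005,0,0],0],[0,[0.01,0,0],0],[0,[0.015,0,0],0],[0,[0.02,0,0],0]])

```text
time_s: 8.57
tcp_pos: [0.5733, -0.0795, 0.2975]
ee_rot: [-1.229, 1.196, 1.228]
ft_force: [0.8, 0.3, 0.7]
gripper_width: -0.001
```

servo_tool(motion=[[0,[0.005,0,0],0],[0,[0.01,0,0],0],[0,[0.015,0,0],0]])

```text
time_s: 8.82
tcp_pos: [0.5733, -0.0795, 0.2943]
ee_rot: [-1.229, 1.196, 1.228]
ft_force: [1.9, 0.8, 1.7]
gripper_width: -0.0
```

servo_tool(motion=[[0,[0.005,0,0],0],[0,[0.01,0,0],0],[0,[0.015,0,0],0]])

```text
time_s: 9.07
tcp_pos: [0.5731, -0.0795, 0.2912]
ee_rot: [-1.229, 1.196, 1.229]
ft_force: [1.1, 0.6, 2.2]
gripper_width: 0.003
```

Run:
```python
from h import *
s=status.sense();print(s['time_s'],s['tcp_pos'],s['ft_force'],s['tau'].round(2))
cap('side','side7');cap('scene','scene7')
a=cv2.imread('pics/side7.png')[140:290,270:420];cv2.imwrite('pics/sd7z.png',cv2.resize(a,None,fx=4,fy=4,interpolation=2))
a=cv2.imread('pics/scene7.png')[190:260,290:360];cv2.imwrite('pics/s7z.png',cv2.resize(a,None,fx=8,fy=8,interpolation=2))
```

```text
9.0667 [ 0.57312843 -0.07951845  0.29124413] [1.13111047 0.58488984 2.23716979] [ 2.200e-01 -6.022e+01 -1.103e+01 -2.647e+01 -1.000e-01  5.000e-01
  2.000e-02]
```

View pics/sd7z.png

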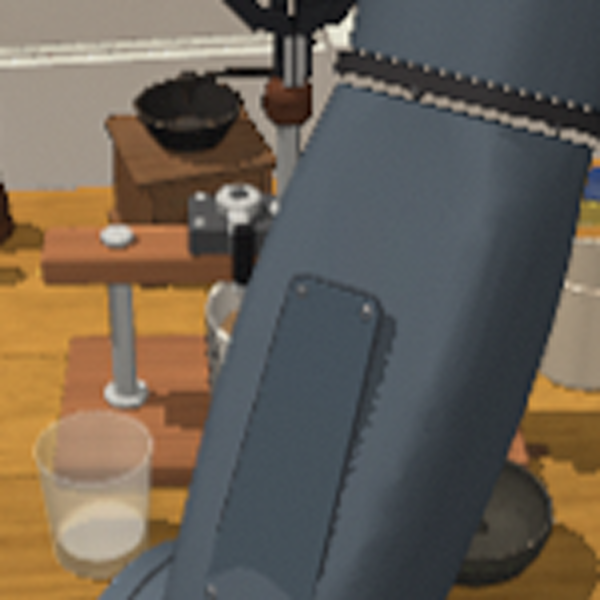

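View pics/s7z.png

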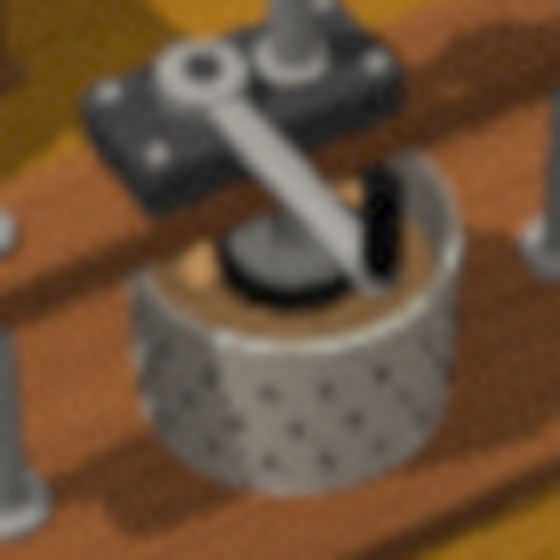

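servo_tool(motion=[[0,[0.005,0,0],0],[0,[0.01,0,0],0],[0,[0.015,0,0],0]])

```text
time_s: 9.42
tcp_pos: [0.5728, -0.0796, 0.2882]
ee_rot: [-1.229, 1.197, 1.229]
ft_force: [-0.6, 0.2, 1.9]
gripper_width: -0.002
```

servo_tool(motion=[[0,[0.005,0,0],0],[0,[0.01,0,0],0]])

```text
time_s: 9.58
tcp_pos: [0.5728, -0.0795, 0.2861]
ee_rot: [-1.229, 1.197, 1.229]
ft_force: [-0.0, 0.4, 2.0]
gripper_width: -0.002
```

servo_tool(motion=[[0,[0.005,0,0],0],[0,[0.01,0,0],0]])

```text
time_s: 9.75
tcp_pos: [0.5729, -0.0796, 0.2842]
ee_rot: [-1.229, 1.197, 1.229]
ft_force: [-1.7, -0.5, 1.4]
gripper_width: -0.0
```

servo_tool(motion=[[0,[0.005,0,0],0],[0,[0.01,0,0],0],[0,[0.015,0,0],0]])

```text
time_s: 10.0
tcp_pos: [0.5729, -0.0796, 0.2812]
ee_rot: [-1.229, 1.197, 1.229]
ft_force: [-1.7, -0.4, 4.3]
gripper_width: -0.0
```

servo_tool(motion=[[0,[0.005,0,0],0],[0,[0.01,0,0],0]])

```text
time_s: 10.17
tcp_pos: [0.573, -0.0796, 0.2796]
ee_rot: [-1.229, 1.197, 1.229]
ft_force: [-3.9, -0.5, 9.0]
gripper_width: 0.001
```

servo_tool(motion=[[0,[0.005,0,0],0],[0,[0.01,0,0],0]])

```text
time_s: 10.33
tcp_pos: [0.573, -0.0795, 0.2781]
ee_rot: [-1.229, 1.197, 1.228]
ft_force: [-5.9, -0.3, 14.1]
gripper_width: 0.001
```

The force rose from 2 N to 14 N starting at z≈0.281, so the foot is on the follower. I'll hold briefly, then let up.

servo_tool(motion=[[0,[0,0,0],0],[0,[0,0,0],0],[0,[0,0,0],0]])

```text
time_s: 10.58
tcp_pos: [0.573, -0.0795, 0.278]
ee_rot: [-1.229, 1.197, 1.228]
ft_force: [-4.3, -0.5, 9.5]
gripper_width: -0.002
```

servo_tool(motion=[[0,[-0.01,0,0],0],[0,[-0.02,0,0],0],[0,[-0.05,0,0],0],[0,[-0.1,0,0],0],[0,[-0.2,0,0],0],[0,[-0.35,0,0],0],[0,[-0.5,0,0],0],[0,[-0.5,0,0],0],[0,[-0.5,0,0],0]])

```text
time_s: 11.33
tcp_pos: [0.5739, -0.079, 0.3796]
ee_rot: [-1.231, 1.194, 1.226]
ft_force: [-0.7, 0.0, -1.4]
gripper_width: -0.0
```

Run:
```python
from h import *
s=status.sense();print(s['time_s'],s['tcp_pos'],s['ft_force'])
cap('wrist','w8');cap('scene','scene8')
print('handle',proj('w8',(.465,-.0385,.241)))
plan([.4686,-.0365,.37])
a=cv2.imread('pics/scene8.png')[140:310,250:420];cv2.imwrite('pics/s8z.png',cv2.resize(a,None,fx=3.5,fy=3.5,interpolation=2))
```

```text
11.3333 [ 0.57385789 -0.07897749  0.37955238] [-0.70065361  0.01178267 -1.35178958]
handle (np.float64(371.5904091004797), np.float64(75.57378720152076))
shift [0.036, 0.515, 0.23]
```

View pics/w8.png

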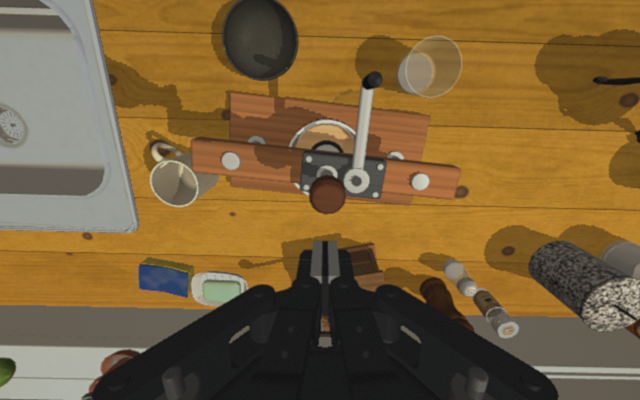

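View pics/s8z.png

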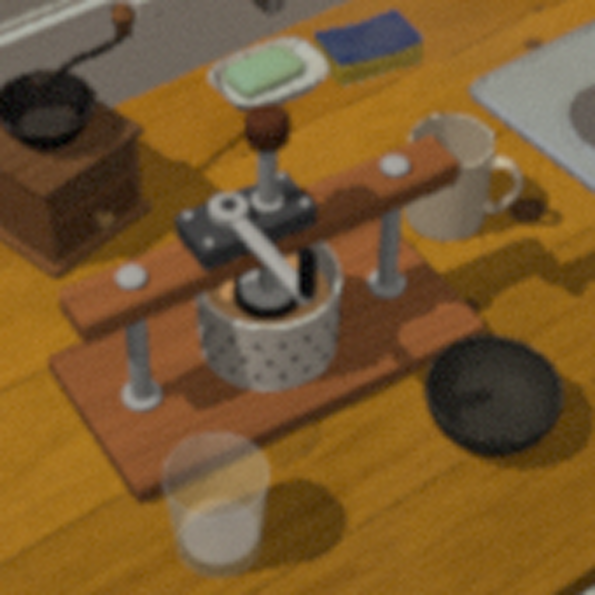

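The foot is down on the follower and the handle is at (373,80), as expected. I'll go back to the handle.

servo_tool(motion=[[60,[0,0.2,0.1],0],[60,[0,0.4,0.2],0],[60,[0,0.51,0.228],0],[60,[0,0.51,0.228],0],[60,[0.2,0.51,0.228],0],[60,[0.4,0.51,0.228],0],[60,[0.6,0.51,0.228],0],[60,[0.75,0.51,0.228],0],[60,[0.85,0.51,0.228],0],[60,[0.85,0.51,0.228],0],[60,[0.85,0.51,0.228],0]])

```text
time_s: 12.35
tcp_pos: [0.4693, -0.0367, 0.2066]
ee_rot: [-1.227, 1.198, 1.232]
ft_force: [0.6, 0.1, 1.4]
gripper_width: 0.601
```

Run:
```python
from h import *
s=status.sense();print(s['time_s'],s['tcp_pos'],s['ft_force'])
cap('wrist','w9')
plan([.4686,-.0365,.2085])
a=cv2.imread('pics/w9.png')[180:330,220:440];cv2.imwrite('pics/w9z.png',cv2.resize(a,None,fx=3.5,fy=3.5))
```

```text
12.35 [ 0.46925995 -0.03665883  0.20660698] [0.55389213 0.10402767 1.42945946]
shift [-0.004, 0.008, -0.0]
```

View pics/w9z.png

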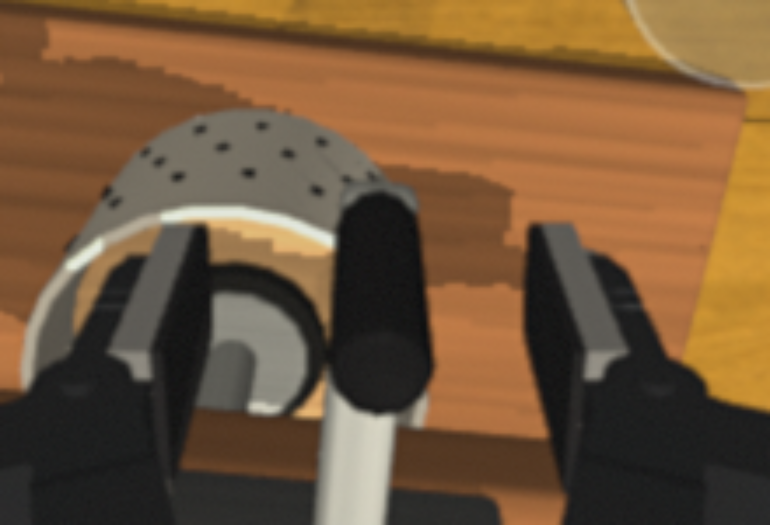

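servo_tool(motion=[[60,[0,0.004,0],0],[0,[0,0.004,0],0],[0,[0,0.004,0],0],[0,[0,0.004,0],0],[0,[0,0.004,0],0],[0,[0,0.004,0],0],[0,[0,0.004,0],0]], grip_force=30)

```text
time_s: 12.98
tcp_pos: [0.4695, -0.0349, 0.2082]
ee_rot: [-1.229, 1.193, 1.229]
ft_force: [-1.8, 6.6, 5.5]
gripper_width: 0.163
```

Run:
```python
from h import *
s=status.sense();print(s['time_s'],s['tcp_pos'],s['ft_force'],s['gripper_width'])
c=np.array([.5745,-.043]);v=s['tcp_pos'][:2]-c;w=np.array([.5808,.067])-c
print(np.hypot(*v),np.hypot(*w), np.arctan2(v[1],v[0])%6.283-np.arctan2(w[1],w[0]))
arc(c,None,-np.arange(1,12)*.08)
```

```text
12.9833 [ 0.4694626  -0.03494184  0.20824782] [-1.77096485  6.61696293  5.54992032] 0.16347355804048921
0.10534604695630373 0.11018026139014192 1.5514394884027078
-0.08 [0, [0.0, -0.006, 0.042], 0.025],
-0.16 [0, [0.0, -0.015, 0.083], 0.051],
-0.24 [0, [0.0, -0.028, 0.123], 0.076],
-0.32 [0, [0.0, -0.044, 0.162], 0.102],
-0.4 [0, [0.0, -0.063, 0.2], 0.127],
-0.48 [0, [0.001, -0.085, 0.236], 0.153],
-0.56 [0, [0.001, -0.109, 0.27], 0.178],
-0.64 [0, [0.001, -0.137, 0.302], 0.204],
-0.72 [0, [0.001, -0.166, 0.332], 0.229],
-0.8 [0, [0.001, -0.198, 0.359], 0.255],
-0.88 [0, [0.001, -0.232, 0.384], 0.280],
```

servo_tool(motion=[[0,[0,-0.006,0.042],0.025],[0,[0,-0.015,0.083],0.051],[0,[0,-0.028,0.123],0.076],[0,[0,-0.044,0.162],0.102],[0,[0,-0.063,0.2],0.127],[0,[0,-0.085,0.236],0.153],[0,[0,-0.109,0.27],0.178],[0,[0,-0.137,0.302],0.204],[0,[0,-0.166,0.332],0.229],[0,[0,-0.166,0.332],0.229]])

```text
time_s: 13.82
tcp_pos: [0.5001, 0.0344, 0.2082]
ee_rot: [-0.682, 1.459, 0.687]
ft_force: [-6.9, 8.8, 8.5]
gripper_width: 0.166
```

Run:
```python
from h import *
s=status.sense();print(s['time_s'],s['tcp_pos'],s['ft_force'],s['gripper_width'])
c=np.array([.5745,-.043]);v=s['tcp_pos'][:2]-c;w=np.array([.5808,.067])-c
print(np.hypot(*v),np.hypot(*w), np.arctan2(v[1],v[0])%6.283-np.arctan2(w[1],w[0]))
arc(c,None,-np.arange(1,13)*.07)
plan([.5808,.067,.208],.065)
```

```text
13.8167 [0.50010832 0.03444897 0.20820074] [-6.91357249  8.84759795  8.47331796] 0.16614265919094565
0.10738931822370444 0.11018026139014192 0.8224762782767607
-0.07 [0, [0.0, -0.005, 0.037], 0.022],
-0.14 [0, [0.0, -0.014, 0.074], 0.045],
-0.21 [0, [0.0, -0.024, 0.11], 0.067],
-0.28 [0, [0.0, -0.037, 0.145], 0.089],
-0.35 [0, [0.0, -0.053, 0.179], 0.111],
-0.42 [0, [0.0, -0.071, 0.212], 0.134],
-0.49 [0, [0.0, -0.091, 0.244], 0.156],
-0.56 [0, [0.0, -0.113, 0.274], 0.178],
-0.63 [0, [0.0, -0.138, 0.303], 0.201],
-0.7 [0, [0.0, -0.164, 0.33], 0.223],
-0.77 [0, [0.0, -0.192, 0.355], 0.245],
-0.84 [0, [0.0, -0.222, 0.377], 0.267],
shift [0.001, -0.206, 0.383] turn 0.258
```

servo_tool(motion=[[0,[0,-0.002,0.038],0.022],[0,[0,-0.009,0.076],0.045],[0,[0,-0.018,0.113],0.067],[0,[0,-0.03,0.149],0.089],[0,[0,-0.045,0.184],0.111],[0,[0,-0.062,0.218],0.134],[0,[0,-0.081,0.251],0.156],[0,[0,-0.103,0.282],0.178],[0,[0,-0.127,0.312],0.201],[0,[0,-0.153,0.34],0.223],[0,[0,-0.18,0.363],0.245],[0,[0,-0.206,0.383],0.258]], grip_force=40)

```text
time_s: 14.82
tcp_pos: [0.5811, 0.0667, 0.2084]
ee_rot: [-0.049, 1.569, 0.055]
ft_force: [-5.1, 7.9, 4.3]
gripper_width: 0.161
```

Run:
```python
from h import *
s=status.sense();print(s['time_s'],s['tcp_pos'],s['ft_force'],s['gripper_width'])
plan([.5808,.067,.208],.065);plan([.5868,.067,.208],.065)
cap('scene','scene10')
a=cv2.imread('pics/scene10.png')[140:310,250:420];cv2.imwrite('pics/s10z.png',cv2.resize(a,None,fx=3.5,fy=3.5,interpolation=2))
```

```text
14.8167 [0.58110871 0.06670308 0.20835688] [-5.12871115  7.94101847  4.27249078] 0.16138593996763828
shift [0.002, 0.002, -0.001] turn 0.000
shift [0.002, -0.0, 0.028] turn 0.000
```

View pics/s10z.png

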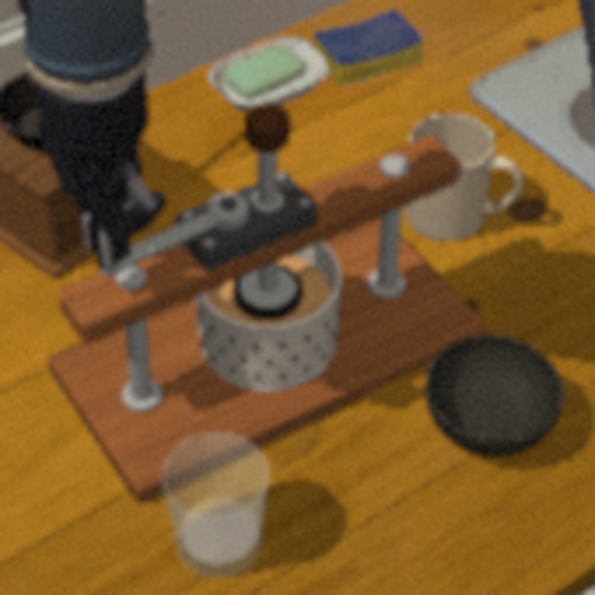

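Home, by the initial pose. I'll nudge 3 mm further to seat it against the stop, then release and rise.

servo_tool(motion=[[0,[0,0,0.015],0],[0,[0,0,0.015],0],[0,[0,0,0.015],0]])

```text
time_s: 15.12
tcp_pos: [0.5846, 0.0662, 0.2084]
ee_rot: [-0.052, 1.568, 0.057]
ft_force: [-0.6, 6.6, 2.6]
gripper_width: 0.165
```

servo_tool(motion=[[0,[0,0,0.015],0],[0,[0,0,0.025],0],[0,[0,0,0.025],0]])

```text
time_s: 15.37
tcp_pos: [0.5866, 0.0661, 0.2082]
ee_rot: [-0.053, 1.574, 0.056]
ft_force: [-13.8, 6.5, 12.3]
gripper_width: 0.161
```

It has reached the stop (14 N). Releasing now.

servo_tool(motion=[[0,[0,0,-0.01],0],[60,[0,0,-0.015],0],[60,[0,0,-0.015],0],[60,[0,0,-0.015],0],[60,[0,0,-0.015],0],[60,[-0.15,0,-0.015],0],[60,[-0.35,0,-0.015],0],[60,[-0.55,0,-0.015],0],[60,[-0.8,0,-0.015],0],[60,[-0.8,0,-0.015],0],[60,[-0.8,0,-0.015],0]])

```text
time_s: 16.28
tcp_pos: [0.5875, 0.0639, 0.3711]
ee_rot: [-0.052, 1.564, 0.053]
ft_force: [0.8, -0.3, -0.8]
gripper_width: 0.601
```

Run:
```python
from h import *
s=status.sense();print(s['time_s'],s['tcp_pos'],s['ft_force'],s['gripper_width'])
cap('scene','scene11');cap('wrist','w11')
a=cv2.imread('pics/scene11.png')[140:310,250:420];cv2.imwrite('pics/s11z.png',cv2.resize(a,None,fx=3.5,fy=3.5,interpolation=2))
```

```text
16.2833 [0.58748264 0.0639229  0.37110769] [ 0.8341945  -0.28920377 -0.79729773] 0.6011464911497323
```

View pics/s11z.png

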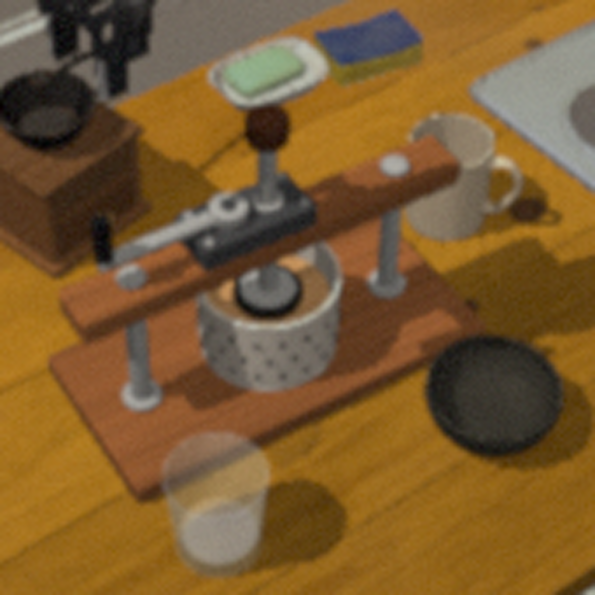

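View pics/w11.png

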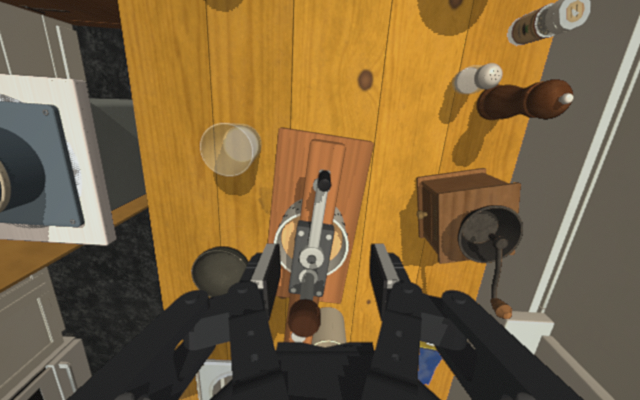

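Run:
```python
from h import *
g=lambda n:cv2.imread(f'pics/{n}.png',0).astype(np.float32)
def sh(a,b,x0,x1,y0,y1): return cv2.phaseCorrelate(g(a)[y0:y1,x0:x1],g(b)[y0:y1,x0:x1],cv2.createHanningWindow((x1-x0,y1-y0),cv2.CV_32F))
for nm,w in dict(knob=(314,340,166,190),glass=(292,334,258,308),bowl=(366,416,230,275),mug=(364,402,168,212)).items(): print(nm,sh('scene8','scene11',*w),sh('scene7','scene11',*w))
print(proj('scene8',(.572,-.079,.268)),proj('scene8',(.572,-.079,.265)))
```

```text
knob ((0.45918264412279086, -0.017066386213567597), 0.8966498117388031) ((0.9113828067067455, 1.5663965595128015), 0.7490484883755814)
glass ((0.7266523693007798, 0.2302936554901649), 1.0150999874538846) ((0.6940402976634132, 0.05399272729881943), 1.0093668806287976)
bowl ((0.21446003035827843, 0.4878995536672157), 0.930273281733195) ((-0.04952519916020037, 0.693677734410791), 0.8542463438245985)
mug ((0.016285178952035295, 0.5056782210884379), 0.9815882968902588) ((0.05043035195091505, 0.3612854864514361), 0.8342055998908149)
(np.float64(326.5631422519228), np.float64(175.58287288166943)) (np.float64(326.5658585432007), np.float64(176.4338015323828))
```

```bash
python3 -c "
from station import order;print(order.job_done())"
```

```text
the job is handed in; nothing more can be done
None
```

The press is set and the job is handed in at about 16.5 s of the 67 s allowed; no verdict was reported.

**What I did**
- I swung the lever open to an estimated 1.55 rad.
- I pushed the knob down with the fingers shut. The wrist force rose from about 2 N to 14 N over 3.5 mm, starting with the tool at z≈0.281 m (rod about 0.045 m). That slope matches the foot's 3 N per mm.
- I let up, then swung the lever back to its end stop (14 N against it), released it and raised the gripper clear.

**Last checks**
- **Lever:** the pictures show it lying along the crossbar.
- **Rod:** the knob's picture row moved less than 0.1 pixel between before and after locking, roughly 0.1 mm.
- **Bowl, mug and glass:** they shifted by less than 1 pixel, which is within image noise.
- **Robot:** the wrist force was back near zero with the gripper clear.
- **Not checked directly:** the force left between foot and follower could not be measured after letting go. I inferred about 4 N from the rod's friction.
- **Disagreement:** the lever went about 6 mm beyond where I had first gripped it before meeting the stop. I put that down to give in the grip and arm.

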